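# Find the canister lid that rocks and push it home

### The arm

A 7-joint arm with a two-finger parallel gripper is mounted at the origin on the work surface. World frame = base frame: x ahead of the robot, y to its left, z up, the work surface at z = 0. Lengths are in mm, angles in rad, forces in N, time in s.
With the tool pointing down it reaches from about 425 to 950 mm from the base axis. Payload 4.7 kg.
Tool frame: the origin (TCP) lies between the finger pads; the fingertips stand env.tip_extent ahead of it and the grasp point (between the pads) lies 6 mm ahead of it (env.tip_extent is the distance from the TCP to the fingertips, in mm); z points along the fingers, y is the direction in which the jaws open and shut (so a half turn about z gives the same grasp; the last joint's range is limited). The gripper opens to 87 mm and grips with 3 to 60 N. Pads are 19 mm wide; open, the fingers measure 117 mm over their backs; the gripper's body (75 mm by 190 mm) begins 51 mm behind the grasp point.
Start: joints at [-1.225, 0.469, -0.049, 1.532, 0.024, 1.141, -0.082], TCP at [247.07, 628.175, 247.573] pointing down, gripper open.
Joint ranges: [-2.59, 2.59], [-0.33, 1.99], [-1.39, 1.29], [0.1, 2.45], [-1.04, 4.18], [0.21, 1.99], [-2.66, 2.66]. Speed limits (rad/s): [2.57, 2.57, 3.14, 3.14, 3.14, 3.14, 3.14].

### API

Orientations are given as a unit quaternion [w, x, y, z].
In Python, from cell import env gives the robot as it stands.
- The arm moves only by the tool arm_command, never from a script. Its argument "series" is one flat list of numbers, 5 for each row, row after row: the opening, from 0 (shut) to 1 (fully open), then the shift along the tool's x, y, z in m, then the turn about the tool's z in degrees. A call has 1 to 10 rows; each row is the pose to reach, as a shift and turn from the pose commanded when the call began, along the tool's axes at that moment; what a row does not reach only later rows make up. A row lasts 1/10 s, in which the tool goes at most 50 mm and 8.59 degrees, less where a joint would pass 70% of its speed; a pose out of reach is approached as far as the arm can. A call with a gripper value outside its range is refused whole. The fingers move at their own pace and stop on an object; "grip_force" is the grip in N (left out, the last holds). Time passes only in rows, so rows that repeat a pose let the fingers close. It gives the time, the measured TCP pose, the force and the opening at its end, in the units of the state.
- env.sense(): the state, without advancing time (a new reading comes with each control period).
- env.camera(name): name is "scene" or "side" or "wrist"; returns (picture, depth): 400x640x3 uint8, red, green, blue; 400x640 float32, mm along the optical axis (not along the pixel's ray), 0 where there is no reading.
- env.camera_info(name): a dict with "camera_matrix" (3x3 intrinsics, pixels), "rvec" (rotation vector, rad) and "tvec" (3), from world to camera coordinates, as OpenCV has them. Camera axes: x right, y down, z forward; pixel columns grow to the right and rows downward; lengths in mm; the calibration is good to about 2 mm. A picture is of the moment at which its call begins: read the wrist's pose just before it. camera_info takes no time and is no camera call; for the wrist camera it gives the pose at the moment of the call.
- env.close_job(): hands the job in, once; it reports no verdict.
Trained networks look in the newest picture that a camera, given by its name, has taken for a name from the list of things; names that differ only in an ending like _2 or _b are one class to them, and where a whole thing is asked for, a point or a joint stands for the part that bears it (a point fixed in the world has none). Each returns a list of dicts, best first, with "confidence" (0 to 1); they miss things now and then, are a little off and sometimes report something else, mostly with a low value. They report only what shows in the picture. A call takes as long as a camera call.
- env.look_for(query, camera): "box" ([left, top, right, bottom] in pixels, round what is visible of it).
- env.masks_of(query, camera): "region" (400x640 bool, what is visible of it) and "box" ([left, top, right, bottom] in pixels, round what is visible of it).
The state is a dict: "time": time; "joint_positions": joint angles; "joint_vel": joint speeds; "effort": joint torques, N m; "position": TCP position; "ee_rot": TCP orientation; "wrist_force": force on the tool from outside, world axes, zero at the start; "moment": the same for the moment, N m; "width": finger opening in mm.
Only numpy, scipy, OpenCV 4.12 (cv2) and the standard library are available. Lean on these libraries where they do the work, as an engineer would, in place of code of your own. Each camera call takes 0.05 s, during which the arm holds its last target.

### The job

One of the four canisters in the walnut rack was not closed properly: going along the row from the robot's left, press each lid near its edge with a fingertip to feel which one rocks, and push the rocking lid down in its middle until it is fully home like the others. Only press on the lids from above: do not lift or tip a canister, and leave the milk jug, the tamper and the sugar shaker where they stand.

Things in the scene. Friction and masses are not known exactly. Their poses are not given: they have to be found in the camera images.
- rack: fixed walnut rack, 124 x 460 mm and 57 mm tall, with four round holes in a row, 110 mm apart, along its own y; origin under its centre, on the work surface; its +y end is the robot's left end (yaw within 0.25 rad)
- place_1 (a point): the first (left-most) place of the row, counted from the robot's left (+y): the point on the hole's axis at the height of a seated lid's top, 129 mm above the work surface; any of the four canisters may stand here
- place_2 (a point): the second place of the row, counted from the robot's left (+y): the point on the hole's axis at the height of a seated lid's top, 129 mm above the work surface; any of the four canisters may stand here
- place_3 (a point): the third place of the row, counted from the robot's left (+y): the point on the hole's axis at the height of a seated lid's top, 129 mm above the work surface; any of the four canisters may stand here
- place_4 (a point): the last (right-most) place of the row, counted from the robot's left (+y): the point on the hole's axis at the height of a seated lid's top, 129 mm above the work surface; any of the four canisters may stand here
- can_a: one of four alike white glazed canisters with a blue band and a round bamboo lid, full (550 g), 88 mm wide, 105 mm tall to its rim, standing loose in a hole of the rack with 1.5 mm of play all round; origin: centre of its foot, 12 mm above the work surface; z up
- can_b: one of four alike white glazed canisters with a blue band and a round bamboo lid, full (550 g), 88 mm wide, 105 mm tall to its rim, standing loose in a hole of the rack with 1.5 mm of play all round; origin: centre of its foot, 12 mm above the work surface; z up
- can_c: one of four alike white glazed canisters with a blue band and a round bamboo lid, full (550 g), 88 mm wide, 105 mm tall to its rim, standing loose in a hole of the rack with 1.5 mm of play all round; origin: centre of its foot, 12 mm above the work surface; z up
- can_d: one of four alike white glazed canisters with a blue band and a round bamboo lid, full (550 g), 88 mm wide, 105 mm tall to its rim, standing loose in a hole of the rack with 1.5 mm of play all round; origin: centre of its foot, 12 mm above the work surface; z up
- lid_a_top (a point): centre of the top of can_a's lid (94 mm wide, flat, 12 mm thick). Home: 117 mm above the canister's origin, firm (gives under 0.5 mm) all over. The one lid not home (any of the four) stands level 4.5-5.5 mm higher on its black silicone ring: pressed 35 mm off centre it rocks about 1 mm at 2 N and 3 mm at 5 N, then stops, and springs back (20 N there does not bring it home); pushed within 10 mm of its centre it slides down at 9-12 N and stays
- lid_b_top (a point): centre of the top of can_b's lid (94 mm wide, flat, 12 mm thick). Home: 117 mm above the canister's origin, firm (gives under 0.5 mm) all over. The one lid not home (any of the four) stands level 4.5-5.5 mm higher on its black silicone ring: pressed 35 mm off centre it rocks about 1 mm at 2 N and 3 mm at 5 N, then stops, and springs back (20 N there does not bring it home); pushed within 10 mm of its centre it slides down at 9-12 N and stays
- lid_c_top (a point): centre of the top of can_c's lid (94 mm wide, flat, 12 mm thick). Home: 117 mm above the canister's origin, firm (gives under 0.5 mm) all over. The one lid not home (any of the four) stands level 4.5-5.5 mm higher on its black silicone ring: pressed 35 mm off centre it rocks about 1 mm at 2 N and 3 mm at 5 N, then stops, and springs back (20 N there does not bring it home); pushed within 10 mm of its centre it slides down at 9-12 N and stays
- lid_d_top (a point): centre of the top of can_d's lid (94 mm wide, flat, 12 mm thick). Home: 117 mm above the canister's origin, firm (gives under 0.5 mm) all over. The one lid not home (any of the four) stands level 4.5-5.5 mm higher on its black silicone ring: pressed 35 mm off centre it rocks about 1 mm at 2 N and 3 mm at 5 N, then stops, and springs back (20 N there does not bring it home); pushed within 10 mm of its centre it slides down at 9-12 N and stays
- milk_jug: bystander: steel milk jug, 80 mm wide, 100 mm tall, with handle; origin at the centre of its foot; stands beyond the rack
- tamper: bystander: dark steel coffee tamper, 58 mm wide, 84 mm tall; origin at the centre of its foot; stands beyond the rack
- sugar_shaker: bystander: glass sugar shaker with steel cap, 68 mm wide, 130 mm tall; origin at the centre of its foot; stands beside the rack

How it is judged (in metres and radians):
On the way, in this order (a step that is already met when the one before it is completed fails the run):
1. the lid in the first (left-most) place is pressed from above with the fingers, off its middle (over 1.5 N, 18 to 60 mm from the axis) (horizontal distance between the grasp point and place_1 between 0.018 and 0.06 m and z of the grasp point in the frame of place_1 above 0 m and (contact force between the fingers and can_a above 1.5 N or contact force between the fingers and can_b above 1.5 N or contact force between the fingers and can_c above 1.5 N or contact force between the fingers and can_d above 1.5 N)), for 0.02 s.
2. the lid in the second place is pressed from above with the fingers, off its middle (over 1.5 N, 18 to 60 mm from the axis) (horizontal distance between the grasp point and place_2 between 0.018 and 0.06 m and z of the grasp point in the frame of place_2 above 0 m and (contact force between the fingers and can_a above 1.5 N or contact force between the fingers and can_b above 1.5 N or contact force between the fingers and can_c above 1.5 N or contact force between the fingers and can_d above 1.5 N)), for 0.02 s.
3. the lid in the third place is pressed from above with the fingers, off its middle (over 1.5 N, 18 to 60 mm from the axis) (horizontal distance between the grasp point and place_3 between 0.018 and 0.06 m and z of the grasp point in the frame of place_3 above 0 m and (contact force between the fingers and can_a above 1.5 N or contact force between the fingers and can_b above 1.5 N or contact force between the fingers and can_c above 1.5 N or contact force between the fingers and can_d above 1.5 N)), for 0.02 s.
4. the lid in the last (right-most) place is pressed from above with the fingers, off its middle (over 1.5 N, 18 to 60 mm from the axis) (horizontal distance between the grasp point and place_4 between 0.018 and 0.06 m and z of the grasp point in the frame of place_4 above 0 m and (contact force between the fingers and can_a above 1.5 N or contact force between the fingers and can_b above 1.5 N or contact force between the fingers and can_c above 1.5 N or contact force between the fingers and can_d above 1.5 N)), for 0.02 s.
At the end, for the whole second after the job is handed in: All four lids are home: the middle of each top is less than 118.5 mm above its canister's foot (117 mm when home); the canisters stand in the rack, raised less than 6 mm and leaning less than 0.1 rad; jug, tamper and shaker are within 25 mm of where they stood (z of lid_a_top in the frame of can_a below 0.1185 m and z of each of can_a, can_b, can_c, can_d in the frame of rack below 0.018 m and angle between each of can_a, can_b, can_c, can_d's own z axis and vertical below 0.1 rad and z of lid_b_top in the frame of can_b below 0.1185 m and z of lid_c_top in the frame of can_c below 0.1185 m and z of lid_d_top in the frame of can_d below 0.1185 m and distance of each of milk_jug, tamper, sugar_shaker from where it was at the start of the episode below 0.025 m); the robot touches nothing.
It fails at once if a canister is lifted or carried (more than 10 mm up) (z of any of can_a, can_b, can_c, can_d in the frame of rack above 0.022 m).
It fails at once if a canister is tipped (more than 0.2 rad) (angle between any of can_a, can_b, can_c, can_d's own z axis and vertical above 0.2 rad).
It fails at once if the milk jug, tamper or sugar shaker is pushed away (more than 25 mm) or tipped (distance of any of milk_jug, tamper, sugar_shaker from where it was at the start of the episode above 0.025 m or angle between any of milk_jug, tamper, sugar_shaker's own z axis and vertical above 0.2 rad).
It also fails if it takes over 48 s, if anything falls off the work surface, if the arm or the gripper's body presses on something with over 40 N, if the wrist force passes 120 N, or if a joint passes its speed limit or range.

## Working session

There is one attempt and no reset: what is moved stays moved. The work goes in short steps, Python scripts to look and compute and a tool call to move; the robot and the scene stay as the last step left them, time stands still between calls to the robot, and variables do not carry over. Pictures are saved under pics/ and viewed, and the job is handed in when it is done.

Besides the shell and the picture viewer there is one more tool, called after "Call:" by a JSON object that holds its "op" and its "data". arm_command: Moves the arm, as the interface text tells. Its arguments: {"type":"object","properties":{"series":{"type":"array","items":{"type":"number"}},"grip_force":{"type":"number"}},"required":["series"]}

```bash
mkdir -p pics; ls
cat > h.py <<'E'
import numpy as np, cv2
from cell import env
from scipy.spatial.transform import Rotation as R
def Rt(q): return R.from_quat([q[1],q[2],q[3],q[0]]).as_matrix()
def cloud(cam,depth,info=None):
    i=info or env.camera_info(cam);K=np.array(i["camera_matrix"]);Rm=cv2.Rodrigues(np.array(i["rvec"],float))[0];t=np.array(i["tvec"],float).ravel()
    v,u=np.mgrid[0:400,0:640];z=depth
    P=np.stack([(u-K[0,2])/K[0,0]*z,(v-K[1,2])/K[1,1]*z,z],-1)
    return (P-t)@Rm
def save(n,im): cv2.imwrite(n,im[:,:,::-1])
E
python3 - <<'E'
from h import *
print(env.tip_extent, env.sense())
for c in ["scene","side"]:
    im,d=env.camera(c); save(f"pics/{c}0.png",im); np.save(f"{c}0.npy",d)
    for q in ["lid_a_top","rack"]:
        for r in env.look_for(q,c)[:6]: print(c,q,r)
E
```

```text
pics
25.0 {'time': 0.0, 'joint_positions': array([-1.22487568,  0.46949159, -0.04858837,  1.53372536,  0.02415468,
        1.14095093, -0.08227783]), 'joint_vel': array([-0.00083828,  0.00285846,  0.00040279,  0.0007264 , -0.0011537 ,
        0.00013225,  0.0018686 ]), 'effort': array([ 9.39445044e-06, -5.07962751e+01, -8.07868084e-02, -2.36160421e+01,
       -6.14894321e-02,  3.78251018e-02,  1.63710356e-04]), 'position': array([246.92454845, 627.62000894, 246.45224235]), 'ee_rot': array([-1.23741362e-04,  1.86279994e-01,  9.82496196e-01, -9.86274289e-04]), 'wrist_force': array([ 0.08092877, -0.53315365, -0.07024402]), 'moment': array([0.02046505, 0.00359883, 0.02637088]), 'width': 87.04260000807865}
scene lid_a_top {'box': [408.5, 230.7, 456.2, 275.8], 'confidence': 0.9}
scene rack {'box': [272.8, 173.0, 465.6, 317.0], 'confidence': 0.61}
side lid_a_top {'box': [253.5, 120.0, 289.0, 148.9], 'confidence': 0.76}
side rack {'box': [242.9, 142.2, 360.0, 288.5], 'confidence': 0.78}
```

View pics/scene0.png

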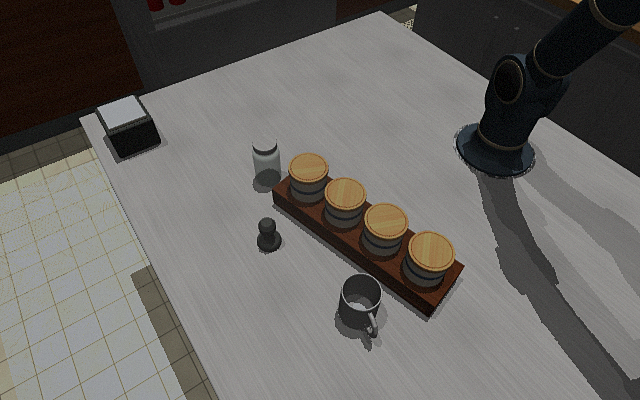

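View pics/side0.png

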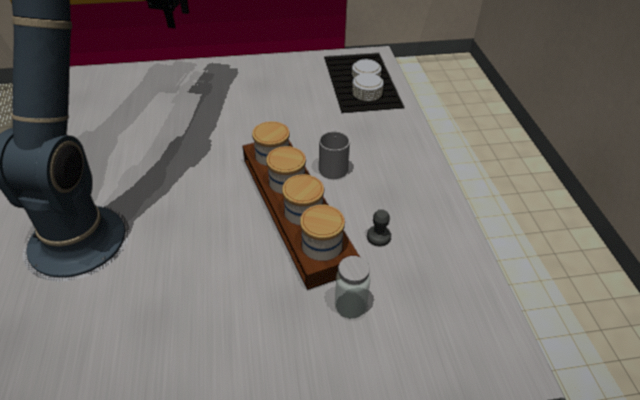

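Run:
```python
from h import *
for c in ["scene","side"]:
    d=np.load(f"{c}0.npy");P=cloud(c,d);im=cv2.imread(f"pics/{c}0.png")
    m=(d>0)&(P[...,2]>122)&(P[...,2]<142)
    n,l,s,ce=cv2.connectedComponentsWithStats(m.astype(np.uint8))
    for k in range(1,n):
        if s[k,4]>150:
            p=P[l==k]; (cx,cy),r=cv2.minEnclosingCircle(p[:,:2].astype(np.float32))
            print(c,s[k],ce[k].round(),"circ",round(cx,1),round(cy,1),round(r,1),"mean",p.mean(0).round(1),"med z",np.median(p[:,2]).round(1),p[:,2].std().round(2))
```

```text
scene [485 103  52  30 330] [507. 123.] circ 10.3 -0.6 67.3 mean [ 46.   19.  132.1] med z 131.9 5.84
scene [252 134  25  20 379] [264. 143.] circ 593.9 -270.7 30.7 mean [ 594.9 -267.5  129.4] med z 129.7 2.15
scene [ 288  152   41   33 1055] [308. 168.] circ 552.5 -141.8 47.9 mean [ 555.1 -137.7  133.2] med z 133.6 2.26
scene [ 324  177   43   35 1162] [345. 194.] circ 525.8 -35.5 48.1 mean [527.7 -32.5 128.9] med z 129.1 1.59
scene [ 364  202   45   39 1336] [386. 221.] circ 498.6 71.0 48.0 mean [501.3  73.6 128.9] med z 129.1 1.58
scene [ 407  230   48   43 1546] [431. 251.] circ 472.0 178.3 47.6 mean [474.5 179.8 128.9] med z 129.0 1.54
side [252 121  38  26 751] [271. 133.] circ 472.2 179.8 49.8 mean [471.6 174.4 129.3] med z 129.5 2.27
side [267 146  39  29 871] [286. 160.] circ 497.0 72.2 49.6 mean [498.4  68.  129.4] med z 129.6 2.08
side [ 282  174   42   32 1035] [303. 189.] circ 524.9 -34.3 49.4 mean [524.9 -38.  129.4] med z 129.5 2.0
side [ 26 188  67  38 453] [ 64. 214.] circ 7.1 -6.6 67.7 mean [ 21.6 -45.1 132.2] med z 132.0 5.86
side [ 300  204   45   37 1275] [322. 222.] circ 553.5 -140.6 48.6 mean [ 551.5 -145.5  133.5] med z 134.0 2.46
side [339 256  31  27 658] [354. 269.] circ 594.5 -269.9 31.2 mean [ 592.8 -271.9  129.9] med z 130.2 2.0
```

Four lids are visible. In the scene picture their centres are at (308,168), (345,194), (386,221) and (431,251), and the side picture agrees. They're 110 mm apart. The right-most lid's top reads about 134 mm against 129 mm for the others, so I expect it to be the loose one. I'll still feel all four in order.

```bash
cat >> h.py <<'E'
PL=np.array([[472.1,179],[497.3,71.9],[525.3,-34.9],[553,-141.2]])
ctr=PL.mean(0);rd=(PL[3]-PL[0])/np.linalg.norm(PL[3]-PL[0])
PL=np.array([ctr+rd*110*(k-1.5) for k in range(4)])
perp=np.array([rd[1],-rd[0]])
PR=PL+35*perp
def shift(target):
    s=env.sense();Rm=Rt(s["ee_rot"]);return Rm.T@(np.array(target)-s["position"])/1000
E
python3 - <<'E'
from h import *
print(PL.round(1),PR.round(1),rd,perp)
Rm=Rt(env.sense()["ee_rot"]);print(Rm.round(3))
print(shift([*PR[0],190]), "turn to align y with -rd:", np.degrees(np.arctan2(-rd[1],-rd[0])-np.arctan2(Rm[1,1],Rm[0,1])))
E
```

```text
[[ 471.5  178.7]
 [ 498.5   72. ]
 [ 525.4  -34.6]
 [ 552.3 -141.3]] [[ 437.6  170.1]
 [ 464.5   63.5]
 [ 491.5  -43.2]
 [ 518.4 -149.8]] [ 0.24495719 -0.9695339 ] [-0.9695339  -0.24495719]
[[-0.931  0.366 -0.   ]
 [ 0.366  0.931 -0.001]
 [-0.    -0.001 -1.   ]]
[-0.34495616 -0.35633478  0.05740837] turn to align y with -rd: 35.653449406649486
```

Call:
{"op": "arm_command", "data": {"series": [0,-0.0345,-0.0356,0.0,-4,0,-0.069,-0.0713,0.01,-8,0,-0.1035,-0.1069,0.02,-12,0,-0.138,-0.1425,0.03,-16,0,-0.1725,-0.1782,0.04,-20,0,-0.207,-0.2138,0.05,-24,0,-0.2415,-0.2494,0.057,-28,0,-0.276,-0.285,0.057,-32,0,-0.3105,-0.3207,0.057,-35.65,0,-0.345,-0.3563,0.057,-35.65], "grip_force": 20}}

```text
time: 1.3
position: [437.5, 170.1, 190.8]
ee_rot: [0.0, -0.124, 0.992, 0.0]
wrist_force: [0.6, 1.1, -0.1]
width: 14.8
```

Call:
{"op": "arm_command", "data": {"series": [0,0,0,0,0,0,0,0,0,0,0,0,0,0,0,0,0,0,0,0]}}

```text
time: 1.7
position: [436.4, 173.6, 190.5]
ee_rot: [-0.0, -0.125, 0.992, 0.0]
wrist_force: [0.2, 0.3, 0.3]
width: 0.4
```

Run:
```python
from h import *
s=env.sense();print(s)
print(Rt(s["ee_rot"]).round(3))
print(shift([*PR[0],156]))
```

```text
{'time': 1.7, 'joint_positions': array([-0.48519491,  0.20027295,  0.01948133,  2.0701431 , -0.00573193,
        0.87111474,  1.35893087]), 'joint_vel': array([-0.00335468,  0.00157023,  0.00505832,  0.00158299,  0.00204371,
        0.00060637,  0.00028385]), 'effort': array([ 3.75956465e-01, -3.18478060e+01,  5.19894473e-01, -1.98353130e+01,
        3.78540752e-02,  8.51843739e-02, -2.63104514e-03]), 'position': array([436.44087237, 173.60127985, 190.54153419]), 'ee_rot': array([-3.48223059e-05, -1.24945899e-01,  9.92163522e-01,  2.58144332e-04]), 'wrist_force': array([0.21779662, 0.30410611, 0.26444994]), 'moment': array([0.06063929, 0.03162899, 0.00709118]), 'width': 0.3762759915434389}
[[-0.969 -0.248 -0.   ]
 [-0.248  0.969  0.001]
 [ 0.     0.001 -1.   ]]
[-0.00022912 -0.00369114  0.03453961]
```

Call:
{"op": "arm_command", "data": {"series": [0,0,-0.0035,0.02,0,0,0,-0.0035,0.03,0,0,0,-0.0035,0.034,0,0,0,-0.0035,0.0355,0,0,0,-0.0035,0.0365,0,0,0,-0.0035,0.0375,0]}}

```text
time: 2.3
position: [438.0, 169.1, 154.1]
ee_rot: [0.0, -0.124, 0.992, 0.0]
wrist_force: [-4.5, -0.9, 12.3]
width: 0.6
```

Call:
{"op": "arm_command", "data": {"series": [0,0,0,0,0,0,0,0,0,0]}}

```text
time: 2.5
position: [438.0, 169.1, 154.1]
ee_rot: [0.0, -0.123, 0.992, 0.0]
wrist_force: [-2.0, -0.1, 5.5]
width: 0.6
```

Place 1 is firm: the tip stopped at 129.1 mm under more than 5 N. Moving on to place 2.

Call:
{"op": "arm_command", "data": {"series": [0,0,0,-0.02,0,0,0,-0.04,-0.02,0,0,0,-0.08,-0.02,0,0,0,-0.11,-0.02,0,0,0,-0.11,-0.02,0,0,0,-0.11,-0.02,0]}}

```text
time: 3.1
position: [465.1, 61.8, 173.4]
ee_rot: [0.0, -0.123, 0.992, 0.0]
wrist_force: [0.6, 0.5, -0.1]
width: 0.5
```

Run:
```python
from h import *
s=env.sense();print(s["position"],s["wrist_force"],shift([*PR[1],154]))
```

```text
[465.08436271  61.78275871 173.42095535] [ 0.62589217  0.48140803 -0.10283131] [0.00016131 0.0017478  0.01942152]
```

Call:
{"op": "arm_command", "data": {"series": [0,0,0,0.01,0,0,0,0,0.016,0,0,0,0,0.0175,0,0,0,0,0.0185,0,0,0,0,0.0195,0,0,0,0,0.02,0,0,0,0,0.02,0,0,0,0,0.02,0]}}

```text
time: 3.9
position: [463.9, 62.8, 154.1]
ee_rot: [-0.001, -0.124, 0.992, 0.001]
wrist_force: [-6.7, 0.7, 12.2]
width: 0.2
```

Place 2 is also firm, at 129.1 mm under 12 N. Place 3 next.

Call:
{"op": "arm_command", "data": {"series": [0,0,0,-0.02,0,0,0,-0.04,-0.02,0,0,0,-0.08,-0.02,0,0,0,-0.11,-0.02,0,0,0,-0.11,-0.02,0,0,0,-0.11,-0.02,0]}}

```text
time: 4.5
position: [491.8, -44.8, 172.9]
ee_rot: [-0.0, -0.123, 0.992, 0.0]
wrist_force: [0.0, 0.8, 1.1]
width: 0.7
```

Run:
```python
from h import *
s=env.sense();print(s["position"],s["wrist_force"],shift([*PR[2],154]))
```

```text
[491.76144379 -44.76204777 172.90817299] [0.02608717 0.7647028  1.07256887] [-9.25514724e-05  1.58283928e-03  1.89087340e-02]
```

Call:
{"op": "arm_command", "data": {"series": [0,0,0,0.01,0,0,0,0,0.016,0,0,0,0,0.0175,0,0,0,0,0.0185,0,0,0,0,0.0195,0,0,0,0,0.0195,0,0,0,0,0.0195,0]}}

```text
time: 5.2
position: [490.8, -43.6, 154.2]
ee_rot: [-0.001, -0.124, 0.992, 0.001]
wrist_force: [-3.6, 1.9, 8.0]
width: 0.7
```

Place 3 is firm too, at 129.2 mm under 8 N. At place 4 I'll go down in finer steps, starting higher.

Call:
{"op": "arm_command", "data": {"series": [0,0,0,-0.02,0,0,0,-0.04,-0.02,0,0,0,-0.08,-0.02,0,0,0,-0.11,-0.02,0,0,0,-0.11,-0.02,0,0,0,-0.11,-0.02,0]}}

```text
time: 5.8
position: [518.6, -151.5, 173.3]
ee_rot: [-0.0, -0.123, 0.992, 0.0]
wrist_force: [0.1, -0.1, -0.1]
width: 0.2
```

Call:
{"op": "arm_command", "data": {"series": [0,0,0,0.01,0,0,0,0,0.012,0,0,0,0,0.013,0,0,0,0,0.014,0,0,0,0,0.0145,0,0,0,0,0.0145,0]}}

```text
time: 6.4
position: [518.7, -151.2, 159.1]
ee_rot: [0.0, -0.124, 0.992, 0.0]
wrist_force: [-0.3, -0.2, -1.0]
width: 0.4
```

Run:
```python
from h import *
s=env.sense();print(s["position"],s["wrist_force"],shift([*PR[3],159]),shift([*PL[3],159]))
```

```text
[ 518.73868697 -151.21722956  159.05829812] [-0.32828498 -0.22146782 -0.98482718] [-1.65881754e-05  1.40956980e-03  5.83592399e-05] [-3.50165871e-02  1.40333263e-03  6.41123000e-05]
```

Call:
{"op": "arm_command", "data": {"series": [0,0,0,0.001,0,0,0,0,0.001,0]}}

```text
time: 6.6
position: [518.7, -151.4, 158.1]
ee_rot: [0.0, -0.123, 0.992, 0.0]
wrist_force: [-0.9, 0.6, 1.3]
width: 0.5
```

Call:
{"op": "arm_command", "data": {"series": [0,0,0,0.001,0,0,0,0,0.001,0]}}

```text
time: 6.8
position: [518.4, -151.5, 157.1]
ee_rot: [-0.0, -0.123, 0.992, 0.0]
wrist_force: [-1.5, -0.1, 2.7]
width: 0.3
```

Call:
{"op": "arm_command", "data": {"series": [0,0,0,0.001,0,0,0,0,0.001,0]}}

```text
time: 7.0
position: [518.3, -151.6, 156.0]
ee_rot: [-0.0, -0.123, 0.992, 0.0]
wrist_force: [-3.2, -1.5, 3.6]
width: 0.4
```

Place 4 rocks: about 3 mm of give at roughly 4 N, starting near 159 mm. Next I'll lift, centre over that lid and push.

Call:
{"op": "arm_command", "data": {"series": [0,0,0,-0.015,0,0,-0.035,0.0015,-0.015,0,0,-0.035,0.0015,-0.015,0,0,-0.035,0.0015,-0.015,0]}}

```text
time: 7.4
position: [552.7, -140.7, 170.5]
ee_rot: [-0.0, -0.124, 0.992, 0.0]
wrist_force: [-0.4, -0.2, 0.4]
width: 0.3
```

Call:
{"op": "arm_command", "data": {"series": [0,0,0,0.008,0,0,0,0,0.011,0,0,0,0,0.012,0,0,0,0,0.013,0,0,0,0,0.014,0,0,0,0,0.015,0,0,0,0,0.016,0,0,0,0,0.0165,0,0,0,0,0.0165,0]}}

```text
time: 8.3
position: [551.1, -141.7, 155.4]
ee_rot: [-0.001, -0.123, 0.992, 0.0]
wrist_force: [-4.4, 0.9, 9.2]
width: 0.7
```

Run:
```python
from h import *
s=env.sense();print(s["position"],s["wrist_force"],PL[3])
```

```text
[ 551.12661565 -141.65132241  155.42053939] [-4.42103437  0.87865207  9.22469096] [ 552.34293632 -141.27309281]
```

It has slid most of the way, to 130.4 mm. Pushing on until it stops.

Call:
{"op": "arm_command", "data": {"series": [0,0,0,0.001,0,0,0,0,0.002,0,0,0,0,0.003,0,0,0,0,0.003,0]}}

```text
time: 8.7
position: [551.2, -141.6, 154.1]
ee_rot: [-0.001, -0.123, 0.992, 0.001]
wrist_force: [-7.5, 1.6, 20.3]
width: 0.3
```

Call:
{"op": "arm_command", "data": {"series": [0,0,0,0.001,0,0,0,0,0.001,0,0,0,0,0.001,0]}}

```text
time: 9.0
position: [551.3, -141.6, 154.1]
ee_rot: [-0.0, -0.123, 0.992, 0.001]
wrist_force: [-9.7, 2.8, 25.4]
width: 0.6
```

The lid stopped at 129.1 mm with the force rising to 25 N, so it's home. I'll back off and look again.

Call:
{"op": "arm_command", "data": {"series": [0,0,0,-0.02,0,0,0,0,-0.06,0,0,0,0,-0.1,0,0,0.02,0.04,-0.12,0,0,0.04,0.08,-0.12,0,0,0.06,0.12,-0.12,0,0,0.06,0.15,-0.12,0,0,0.06,0.15,-0.12,0,0,0.06,0.15,-0.12,0]}}

```text
time: 9.9
position: [457.1, -10.6, 270.5]
ee_rot: [0.0, -0.124, 0.992, -0.0]
wrist_force: [0.2, -1.1, -1.5]
width: 0.1
```

Run:
```python
from h import *
print(env.sense()["position"],env.sense()["wrist_force"])
for c in ["scene","side"]:
    im,d=env.camera(c); save(f"pics/{c}1.png",im);P=cloud(c,d);d0=np.load(f"{c}0.npy");P0=cloud(c,d0)
    for k,p in enumerate(PL):
        for Q in (P0,P):
            m=(np.hypot(Q[...,0]-p[0],Q[...,1]-p[1])<35)&(Q[...,2]>115)&(Q[...,2]<150)
            print(c,k+1,m.sum(),np.median(Q[m][:,2]).round(1) if m.any() else None)
```

```text
[457.10198451 -10.62573718 270.52918398] [ 0.17869192 -1.11880334 -1.46041246]
scene 1 836 129.3
scene 1 832 129.1
scene 2 713 129.3
scene 2 713 129.4
scene 3 616 129.4
scene 3 611 129.3
scene 4 536 134.0
scene 4 532 129.3
side 1 381 130.0
side 1 26 129.9
side 2 440 130.0
side 2 451 129.9
side 3 543 129.8
side 3 532 129.9
side 4 644 134.3
side 4 647 129.6
```

View pics/side1.png

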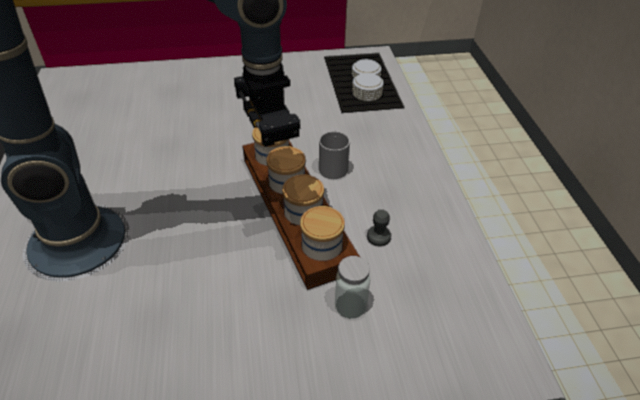

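View pics/scene1.png

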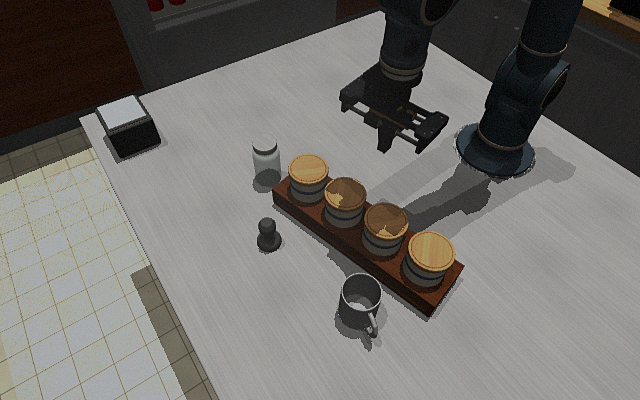

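The pictures show all four lids level, including the fourth at scene (308,168). The jug (360,300), tamper (268,235) and shaker (266,160) haven't moved, and the gripper is clear. Handing the job in.

```bash
python3 -c "
from cell import env
print(env.close_job())"
```

```text
the job is handed in; nothing more can be done
None
```

The rocking lid was the one in the fourth (right-most) place. It's now pushed fully home, and I've handed the job in.

- **Feeling the lids:** I pressed each lid 35 mm off its middle, from left to right. Places 1–3 were firm: the tip stopped at about 129.1 mm, with 12, 12 and 8 N measured. Place 4 gave about 3 mm at roughly 4 N.
- **Pushing it home:** I pushed the fourth lid within about 2 mm of its centre. It slid down and stopped hard at 129.1 mm, and I took it up to 25 N.
- **Last checks:** The scene camera's depth puts all four tops at 129.1–129.4 mm; the fourth was at 134.0 mm before. The side camera reads 129.6–129.9 mm, an offset within its calibration. In that view the gripper hid most of lid 1, so its reading there rests on few pixels.
- **Surroundings:** The canisters look upright, and the jug, tamper and shaker look unmoved in both pictures, though I didn't measure them. The arm was clear of everything when I handed in, at 9.9 s plus two camera calls.

No check failed. The wrist also showed up to 10 N of sideways force during the presses, but with no sign of a canister moving.

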